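# Fetch the screw tin from behind the bottles on a phone-repair bench

### The job

Clear the round bottle, the square bottle and the eyepiece out of the grey caddy onto the black side pad, leaving the screw tin in its place until all three stand there; then fetch the tin and set it inside the white ring on the blue repair mat, and only after that put the bottles and the eyepiece back in the caddy, each on the very spot where it stood at the start. Keep all four upright, and do not shift the open phone on the mat or the solder reel and the finned heat sink in the caddy.

Things in the scene. Friction and masses are not known exactly. Their poses are not given: they have to be found in the camera images.
- round_bottle_center (a point): Closed white plastic bottle with a ROUND body, loose, 140 g: diameter 40, straight sides up to 76 above its foot, then a shoulder and a black cap of diameter 24, 104 tall in all. The point is on its axis, 52 above its foot; z is up.
- square_bottle_center (a point): Closed white plastic bottle with a SQUARE body, loose, 130 g: 38 x 38, straight sides up to 74 above its foot, then a round black cap of diameter 30, 90 tall in all. The point is on its axis, 45 above its foot; z is up, x and y are square to its sides.
- eyepiece_center (a point): Black microscope eyepiece standing upright, loose, 160 g: a rubber foot of diameter 46 and height 14, above it a straight round body of diameter 40 from 14 to 80 above the foot's underside, then a steel tube of diameter 30, 98 tall in all, glass on top. The point is on its axis, 49 above its underside; z is up.
- tin_center (a point): Low round screw tin with its lid on, bare metal, loose, 90 g: diameter 51, height 30. It stands in the caddy, hemmed in by the two bottles and the eyepiece. The point is on its axis, 15 above its underside; z is up.
- caddy: Grey fixed tray, 180 along its x by 200 along its y, floor 6 thick, rim 12 high above the table and 5 thick. Origin: centre of its underside; z up, x points roughly away from the robot. The tin stands at about x 30, y 0 in this frame; the three things in the way stand, in any assignment, at about (30, 62), (30, -62) and (-35, 0), each up to 4 off. Thin white circles printed on the floor mark these four places. The front corners hold the solder reel and the heat sink.
- side_pad: Plain black flat pad fixed on the table, the side area: 280 along its x by 130 along its y, 5 thick, empty at the start, big enough for all three things in a row along its x. Origin: centre of its underside; z up, x points roughly away from the robot. It is on the left or on the right of the caddy, opposite the repair mat.
- tin_spot (a point): Centre of the white ring printed on the blue repair mat, at the height of the mat's upper face (5 above the table). The ring is 64 across inside, 72 outside. The fixed mat is 280 x 150; the ring lies at its end nearer the robot. x points from the ring along the mat towards the phone, y across the mat, z up.
- phone_center (a point): Open phone lying on the blue mat beyond the ring, loose, 148 x 72 x 9, long side along the mat; its near end is about 60 from the ring's centre. Not to be moved. The point is at its centre, 3 above its underside.
- solder_reel_center (a point): Small reel with black flanges lying flat in a front corner of the caddy, loose, diameter 36, height 20. Not to be moved. The point is at its centre, 10 above its underside.
- heat_sink_center (a point): Bare aluminium finned heat sink in the other front corner of the caddy, loose, 30 x 30 x 18. Not to be moved. The point is at its centre, 9 above its underside.

How it is judged:
By the outcome, as a careful person would: the job done as asked, in the order asked, and still so for the second after the job is handed in, with the robot touching nothing.
It also fails if it takes over 134 s, if anything falls off the work surface, if the arm or the gripper's body presses on something with over 40 N, if the wrist force passes 120 N, or if a joint passes its speed limit or range.

### The arm

A 7-joint arm with a two-finger parallel gripper is mounted at the origin on the work surface. World frame = base frame: x ahead of the robot, y to its left, z up, the work surface at z = 0. Lengths are in m, angles in rad, forces in N, time in s.
With the tool pointing down it reaches from about 0.4 to 0.85 m from the base axis. Payload 4.5 kg.
Tool frame: the origin (TCP) lies on the centre line of the jaws, within the pads' length; the fingertips stand 14 mm ahead of it and the grasp point (between the pads) lies 5 mm behind it (r.tcp_to_tips is the z of the fingertips in the tool frame, in m); z points along the fingers, y is the direction in which the jaws open and shut (so a half turn about z gives the same grasp; the last joint's range is limited). The gripper opens to 88 mm and grips with 3 to 60 N. Pads are 18 mm wide; open, the fingers measure 123 mm over their backs; the gripper's body (75 mm by 187 mm) begins 45 mm behind the grasp point.
Start: joints at [1.351, 0.689, -0.195, 1.565, 0.157, 0.902, -0.215], TCP at [0.157, -0.605, 0.253] pointing down, gripper open.
Joint ranges: [-3.01, 3.01], [-0.46, 2.08], [-1.47, 1.51], [0.13, 2.56], [-1, 4.14], [0.04, 2.09], [-2.66, 2.66]. Speed limits (rad/s): [2.57, 2.57, 3.14, 3.14, 3.14, 3.14, 3.14].

### API

Orientations are given as a unit quaternion [x, y, z, w].
In Python, from plant import r, viewer gives the robot as it stands.
- The arm moves only by the shell command python3 -m inch 'ROWS' [FORCE]. ROWS is JSON, a list of rows, each a list of 3 entries, a list of its own where there are three numbers: the closure, from 0 (fully open) to 1 (shut), then the shift along the tool's x, y, z in cm, then the turn about the tool's z in degrees. In form: [[fingers, [x, y, z], yaw], ...]. A call has 1 to 20 rows; each row is the pose to reach, as a shift and turn from the pose commanded when the call began, along the tool's axes at that moment; what a row does not reach only later rows make up. A row lasts 1/10 s, in which the tool goes at most 50 mm and 8.59 degrees, less where a joint would pass 70% of its speed; a pose out of reach is approached as far as the arm can. A call with a gripper value outside its range is refused whole. The fingers move at their own pace and stop on an object; FORCE is the grip in N (left out, the last holds). Time passes only in rows, so rows that repeat a pose let the fingers close. It gives the time, the measured TCP pose, the force and the opening at its end, in the units of the state.
- r.get_state(): the state, without advancing time (a new reading comes with each control period).
- viewer.snapshot(name): name is "scene" or "top" or "wrist"; returns the picture (400x640x3 uint8, red, green, blue); there is no depth.
- viewer.camera_params(name): a dict with "intrinsics" (3x3 intrinsics, pixels), "world_to_cam" (4x4, takes a point from world to camera coordinates). Camera axes: x right, y up, looking along -z (the intrinsics and any distortion apply to the point x, -y, -z); pixel columns grow to the right and rows downward; lengths in m; the calibration is good to about 2 mm. A picture is of the moment at which its call begins: read the wrist's pose just before it. camera_params takes no time and is no camera call; for the wrist camera it gives the pose at the moment of the call.
- r.finish_job(): hands the job in, once; it reports no verdict.
Trained networks look in the newest picture that a camera, given by its name, has taken for a name from the list of things; names that differ only in an ending like _2 or _b are one class to them, and where a whole thing is asked for, a point or a joint stands for the part that bears it (a point fixed in the world has none). Each returns a list of dicts, best first, with "p" (0 to 1); they miss things now and then, are a little off and sometimes report something else, mostly with a low value. They report only what shows in the picture. A call takes as long as a camera call.
- viewer.outline_of(camera, name): "pixels" (400x640 bool, what is visible of it) and "bbox" ([left, top, width, height] in pixels, round what is visible of it).
The state is a dict: "clock": time; "q": joint angles; "qd": joint speeds; "joint_torque": joint torques, N m; "tool_pos": TCP position; "eef_rot": TCP orientation; "contact_force": force on the tool from outside, world axes, zero at the start; "moment": the same for the moment, N m; "opening": opening from 0.0 (shut) to 1.0 (fully open).
Only numpy, scipy, OpenCV 4.12 (cv2) and the standard library are available. Lean on these libraries where they do the work, as an engineer would, in place of code of your own. Each camera call takes 0.05 s, during which the arm holds its last target.

## Working session

There is one attempt and no reset: what is moved stays moved. The work goes in short steps, Python scripts to look and compute and a shell command to move; the robot and the scene stay as the last step left them, time stands still between calls to the robot, and variables do not carry over. Pictures are saved under pics/ and viewed, and the job is handed in when it is done.

```bash
ls; mkdir -p pics; python3 - <<'E'
from plant import r, viewer
import cv2,numpy as np
s=r.get_state();print(s)
for n in ["scene","top","wrist"]:
    im=viewer.snapshot(n);cv2.imwrite(f"pics/{n}0.png",im[:,:,::-1])
    p=viewer.camera_params(n);print(n,np.round(p["intrinsics"],1).tolist(),np.round(p["world_to_cam"],3).tolist(),p.keys())
E
```

```text
pics
{'clock': 0.0, 'q': array([ 1.35074225,  0.68995297, -0.19453998,  1.56630115,  0.15731671,
        0.90249523, -0.21513077]), 'qd': array([-1.02336352e-04, -4.24957401e-04,  5.35417492e-06,  2.75887679e-04,
        2.05603823e-03, -1.38009771e-03,  1.23944848e-04]), 'joint_torque': array([-4.79040773e-04, -5.27564943e+01, -1.26714773e+00, -1.53430992e+01,
       -5.26086485e-02,  6.56178556e-03,  2.00170939e-04]), 'tool_pos': array([ 0.15677861, -0.60441584,  0.25194145]), 'eef_rot': array([ 9.91950199e-01,  1.26625533e-01, -1.73527255e-04, -8.63690842e-04]), 'contact_force': array([0.3901971 , 0.89840656, 0.15737571]), 'moment': array([-0.01562179, -0.07475501,  0.00883473]), 'opening': 0.9996236257251544}
scene [[498.6, 0.0, 323.2], [0.0, 498.6, 199.0], [0.0, 0.0, 1.0]] [[0.585, 0.811, 0.004, -0.326], [-0.7, 0.502, 0.508, 0.327], [0.41, -0.299, 0.862, -1.318], [0.0, 0.0, 0.0, 1.0]] dict_keys(['intrinsics', 'world_to_cam'])
top [[473.9, 0.0, 319.9], [0.0, 473.9, 201.7], [0.0, 0.0, 1.0]] [[0.087, -0.996, 0.003, -0.041], [0.974, 0.086, 0.21, -0.53], [-0.21, -0.015, 0.978, -1.222], [0.0, 0.0, 0.0, 1.0]] dict_keys(['intrinsics', 'world_to_cam'])
wrist [[312.1, 0.0, 319.9], [0.0, 312.1, 201.1], [0.0, 0.0, 1.0]] [[0.251, -0.968, -0.001, -0.625], [0.933, 0.243, -0.266, 0.036], [0.258, 0.066, 0.964, -0.39], [0.0, 0.0, 0.0, 1.0]] dict_keys(['intrinsics', 'world_to_cam'])
```

View pics/top0.png

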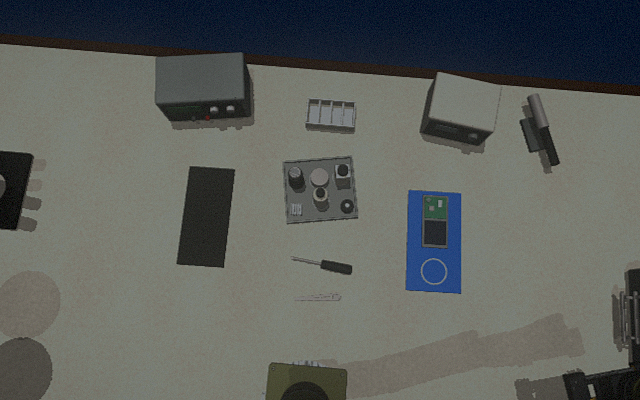

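View pics/scene0.png

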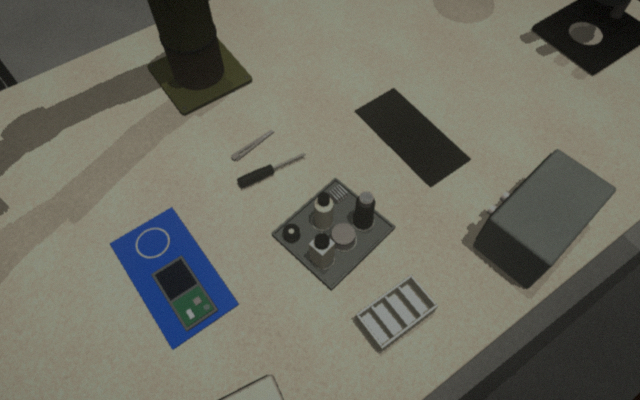

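View pics/wrist0.png

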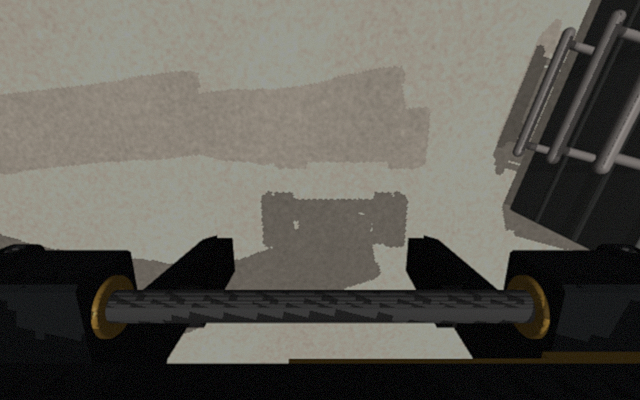

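The top view shows the pad on the left (about 180–235, 167–267) and the mat and ring on the right (ring about 434,271). In the caddy, the eyepiece is at (296,178), the tin at (319,177), the square bottle at (343,172) and the round bottle in front at (320,192). The heat sink is front left and the reel front right. Next I'll measure all of these.

```bash
cat > h.py <<'E'
from plant import r, viewer
import cv2,numpy as np
from scipy.optimize import least_squares
from scipy.spatial.transform import Rotation as Rn
def cam(n):
    p=viewer.camera_params(n); return np.array(p["intrinsics"]),np.array(p["world_to_cam"])
def proj(P,c):
    K,T=c; P=np.atleast_2d(P); q=P@T[:3,:3].T+T[:3,3]; q=q*[1,-1,-1]; u=q@K.T; return u[:,:2]/u[:,2:]
def unproj(uv,z,c):
    K,T=c; uv=np.atleast_2d(uv).astype(float); d=np.c_[uv,np.ones(len(uv))]@np.linalg.inv(K).T*[1,-1,-1]
    R=T[:3,:3]; o=-R.T@T[:3,3]; d=d@R; return o+d*((z-o[2])/d[:,2:])
def ring(r_,z,n=40):
    a=np.linspace(0,2*np.pi,n,endpoint=False); return np.c_[r_*np.cos(a),r_*np.sin(a),np.full(n,z)]
M={'round_bottle_center':[(20,0),(20,76),(12,84),(12,104)],'eyepiece_center':[(23,0),(23,14),(20,14),(20,80),(15,80),(15,98)],
 'tin_center':[(25.5,0),(25.5,30)]}
def model(n,yaw=0):
    if n=='square_bottle_center':
        b=np.array([[x,y,z] for x in(-19,19) for y in(-19,19) for z in(0,74)],float); b=Rn.from_euler('z',yaw).apply(b)
        parts=[b,np.vstack([ring(15,74),ring(15,90)])]
    else:
        m=M[n]; parts=[np.vstack([ring(*m[i]),ring(*m[i+1])]) for i in range(len(m)-1)]
    return [p/1000 for p in parts]
def sil(n,x,y,z0,c,yaw=0,S=4):
    im=np.zeros((400*S,640*S),np.uint8)
    for p in model(n,yaw):
        uv=(proj(p+[x,y,z0],c)+.5)*S
        cv2.fillConvexPoly(im,cv2.convexHull(uv.astype(np.float32)).astype(np.int32),255)
    return im
E
python3 - <<'E'
from h import *
for n in ["top","scene"]:
    viewer.snapshot(n); c=cam(n)
    for o in ['round_bottle_center','square_bottle_center','eyepiece_center','tin_center','caddy','side_pad','tin_spot','phone_center','solder_reel_center','heat_sink_center']:
        d=viewer.outline_of(n,o)
        for e in d[:2]:
            m=e['pixels']; v,u=np.nonzero(m); print(n,o,round(e['p'],2),e['bbox'],len(u),u.mean().round(1),v.mean().round(1),unproj([[u.mean(),v.mean()]],0.006,c).round(4)[0])
        if d: np.save(f"m_{n}_{o}.npy",d[0]['pixels'])
print(r.get_state()['clock'])
E
```

```text
top round_bottle_center 0.65 [313.1, 184.8, 15.1, 21.9] 231 319.5 196.2 [0.5576 0.0084 0.006 ]
top square_bottle_center 0.64 [331.7, 164.5, 20.2, 21.2] 298 341.4 174.4 [ 0.6265 -0.0481  0.006 ]
top eyepiece_center 0.63 [290.0, 166.4, 13.7, 20.4] 268 295.3 178.2 [0.6037 0.0813 0.006 ]
top tin_center 0.71 [312.2, 169.3, 14.7, 17.4] 287 318.6 177.2 [0.6125 0.0157 0.006 ]
top caddy 0.65 [279.9, 156.7, 78.4, 69.0] 3261 319.0 190.6 [0.5736 0.0111 0.006 ]
top side_pad 0.78 [179.5, 166.2, 54.4, 102.9] 4577 205.3 216.7 [0.4713 0.3202 0.006 ]
top tin_spot 0.63 [286.6, 166.3, 15.6, 19.3] 267 295.4 177.7 [0.6053 0.0812 0.006 ]
top tin_spot 0.58 [402.4, 191.1, 58.4, 100.1] 4108 433.0 248.2 [ 0.4388 -0.3152  0.006 ]
top phone_center 0.96 [423.0, 196.1, 23.1, 52.1] 1375 434.4 221.3 [ 0.5143 -0.3163  0.006 ]
top phone_center 0.24 [404.4, 189.1, 54.4, 104.8] 4001 432.8 248.8 [ 0.4372 -0.3148  0.006 ]
top heat_sink_center 0.47 [289.2, 201.4, 16.3, 13.3] 138 295.9 208.6 [0.5163 0.0712 0.006 ]
scene round_bottle_center 0.64 [151.8, 254.1, 66.1, 75.0] 2477 184.4 293.1 [ 0.5168 -0.3153  0.006 ]
scene squa
[... 494 characters left out ...]
.0] 4425 333.7 236.9 [0.5912 0.0042 0.006 ]
scene side_pad 0.7 [354.7, 87.9, 114.4, 95.3] 4904 412.6 137.1 [0.4863 0.319  0.006 ]
scene tin_spot 0.62 [112.4, 208.9, 126.4, 137.5] 6672 169.1 271.3 [ 0.4564 -0.3188  0.006 ]
scene phone_center 0.76 [150.7, 254.6, 66.6, 73.2] 2523 184.1 292.4 [ 0.5151 -0.3152  0.006 ]
scene phone_center 0.74 [332.7, 223.1, 24.9, 27.8] 514 343.3 236.2 [0.6018 0.0218 0.006 ]
scene solder_reel_center 0.68 [282.7, 224.8, 17.6, 17.9] 241 291.1 233.3 [ 0.5305 -0.0654  0.006 ]
scene solder_reel_center 0.65 [310.2, 191.0, 22.1, 38.0] 555 323.4 210.7 [0.5258 0.0238 0.006 ]
scene heat_sink_center 0.74 [353.1, 87.2, 118.1, 98.5] 5162 412.9 137.3 [0.487  0.3192 0.006 ]
1.25
```

```bash
cat >> h.py <<'E'
def tool(): 
    s=r.get_state(); return np.array(s['tool_pos']),Rn.from_quat(s['eef_rot']).as_matrix()
def delta(P,yawdeg=None):
    "shift cm to bring TCP to world P; yaw so tool y lies along world dir angle"
    p,R=tool(); d=R.T@(np.array(P)-p)*100
    a=np.degrees(np.arctan2(R[1,0],R[0,0])); out=[d.round(2).tolist(),'toolx ang %.2f'%a]
    if yawdeg is not None: out.append('yaw %.2f'%(-(yawdeg-a)))
    return out
E
python3 - <<'E'
from h import *
p,R=tool(); K,T=cam('wrist'); o=-T[:3,:3].T@T[:3,3]
print('cam in tool',R.T@(o-p),'view dir tool',R.T@(-T[2,:3]))
c=cam('top')
for n,px in dict(caddy=[(283,158),(353,155),(358,218),(288,224)],pad=[(190,167),(235,169),(225,268),(177,265)],mat=[(409,190),(461,193),(461,293),(406,291)],ring=[(434,271)]).items():
    print(n,unproj(px,0.005 if n!='caddy' else .012,c)[:,:2].round(3).tolist())
print(delta([0.45,-0.3,0.35]),delta([0.47,0.01,0.36],4))
E
```

```text
cam in tool [ 0.06926144  0.00105112 -0.13249105] view dir tool [-2.66148703e-01  2.15595898e-04  9.63931959e-01]
caddy [[0.658, 0.122], [0.685, -0.076], [0.504, -0.103], [0.47, 0.088]]
pad [[0.61, 0.384], [0.616, 0.255], [0.335, 0.247], [0.332, 0.379]]
mat [[0.598, -0.242], [0.602, -0.389], [0.324, -0.395], [0.317, -0.247]]
ring [[0.377, -0.321]]
[[36.02, -22.16, -9.73], 'toolx ang 14.54'] [[45.74, -51.67, -10.73], 'toolx ang 14.54', 'yaw 10.54']
```

```bash
python3 - <<'E'
from h import *
print(delta([0.42,-0.3,0.30]),delta([0.47,-0.005,0.24],9))
E
```

```text
[[33.12, -22.92, -4.73], 'toolx ang 14.54'] [[45.37, -50.22, 1.27], 'toolx ang 14.54', 'yaw 5.54']
```

```bash
python3 -m inch '[[0,[16,-11,-4],0],[0,[33,-23,-4.7],0],[0,[33,-23,-4.7],0],[0,[33,-23,-4.7],0],[0,[33,-23,-4.7],0],[0,[33,-23,-4.7],0],[0,[33,-23,-4.7],0],[0,[33,-23,-4.7],0],[0,[33,-23,-4.7],0],[0,[45.4,-50,1.2],5.5],[0,[45.4,-50,1.2],5.5],[0,[45.4,-50,1.2],5.5],[0,[45.4,-50,1.2],5.5],[0,[45.4,-50,1.2],5.5],[0,[45.4,-50,1.2],5.5],[0,[45.4,-50,1.2],5.5],[0,[45.4,-50,1.2],5.5],[0,[45.4,-50,1.2],5.5],[0,[45.4,-50,1.2],5.5],[0,[45.4,-50,1.2],5.5]]' 30
python3 - <<'E'
from h import *
im=viewer.snapshot('wrist'); c=cam('wrist'); np.savez('w1.npz',im=im,K=c[0],T=c[1]); cv2.imwrite('pics/w1.png',im[:,:,::-1]); print(tool()[0],delta([0.47,-.005,.24],9))
for o in ['round_bottle_center','square_bottle_center','eyepiece_center','tin_center','caddy','solder_reel_center','heat_sink_center']:
    for i,e in enumerate(viewer.outline_of('wrist',o)[:2]):
        m=e['pixels']; v,u=np.nonzero(m); print(o,round(e['p'],2),e['bbox'],len(u))
        if i==0: np.save(f"m_wrist_{o}.npy",m)
E
```

```text
clock: 3.25
tool_pos: [0.4708, -0.0089, 0.2409]
eef_rot: [0.997, 0.077, 0.0, 0.0]
contact_force: [-0.4, 1.0, 0.5]
opening: 0.999
[ 0.47082691 -0.00851012  0.24091554] [[-0.03, -0.36, 0.09], 'toolx ang 8.88', 'yaw -0.12']
round_bottle_center 0.58 [293.8, 78.6, 43.3, 44.9] 1582
square_bottle_center 0.68 [358.6, 3.7, 56.1, 64.0] 3054
eyepiece_center 0.95 [213.0, 0.9, 66.6, 68.7] 3028
tin_center 0.93 [290.7, 14.2, 51.3, 59.9] 2431
caddy 0.84 [219.4, 1.9, 194.0, 158.9] 17006
solder_reel_center 0.93 [365.0, 113.6, 36.0, 30.0] 913
heat_sink_center 0.63 [239.4, 116.9, 31.5, 25.1] 883
```

View pics/w1.png

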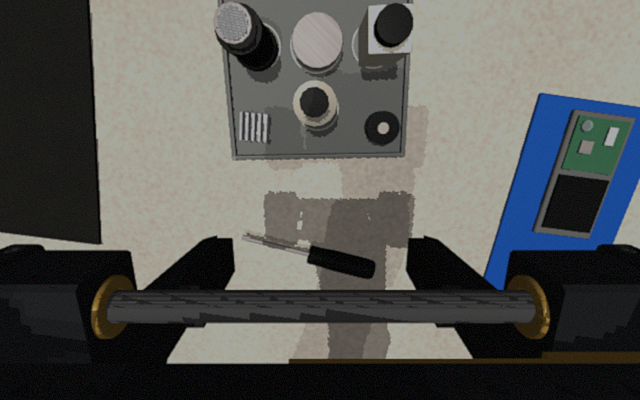

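The caddy is well framed but cut off at the top edge: eyepiece (240,30), tin (317,42), square bottle (390,28), round bottle (315,102). I'll move 8 cm forward to see it whole.

```bash
python3 -m inch '[[0,[4,-0.3,0],0],[0,[8,-0.3,-2],0],[0,[8,-0.3,-2],0],[0,[8,-0.3,-2],0],[0,[8,-0.3,-2],0],[0,[8,-0.3,-2],0]]'
python3 - <<'E'
from h import *
im=viewer.snapshot('wrist'); c=cam('wrist'); np.savez('w2.npz',im=im,K=c[0],T=c[1]); cv2.imwrite('pics/w2.png',cv2.resize(im[:260,160:480,::-1],None,fx=2.4,fy=2.2857))
for o in ['round_bottle_center','square_bottle_center','eyepiece_center','tin_center','caddy','solder_reel_center','heat_sink_center']:
    for i,e in enumerate(viewer.outline_of('wrist',o)[:2]):
        m=e['pixels']; v,u=np.nonzero(m); print(o,round(e['p'],2),e['bbox'],len(u))
        if i==0: np.save(f"m_wrist_{o}.npy",m)
E
```

```text
clock: 4.25
tool_pos: [0.5479, 0.0081, 0.2602]
eef_rot: [0.997, 0.079, -0.001, 0.0]
contact_force: [-0.2, -0.0, -0.1]
opening: 0.995
round_bottle_center 0.56 [299.0, 154.3, 39.7, 48.1] 1434
square_bottle_center 0.63 [1.0, 62.5, 122.0, 187.7] 19010
square_bottle_center 0.57 [358.0, 101.8, 49.8, 42.2] 1837
eyepiece_center 0.77 [234.5, 101.5, 52.3, 44.1] 1824
tin_center 0.91 [298.2, 100.2, 45.2, 47.0] 1595
caddy 0.62 [232.0, 64.0, 173.2, 156.5] 16949
solder_reel_center 0.64 [364.6, 180.2, 31.3, 27.3] 722
solder_reel_center 0.53 [359.0, 103.0, 48.5, 41.2] 1870
heat_sink_center 0.76 [250.4, 180.3, 29.7, 26.6] 680
```

View pics/w2.png

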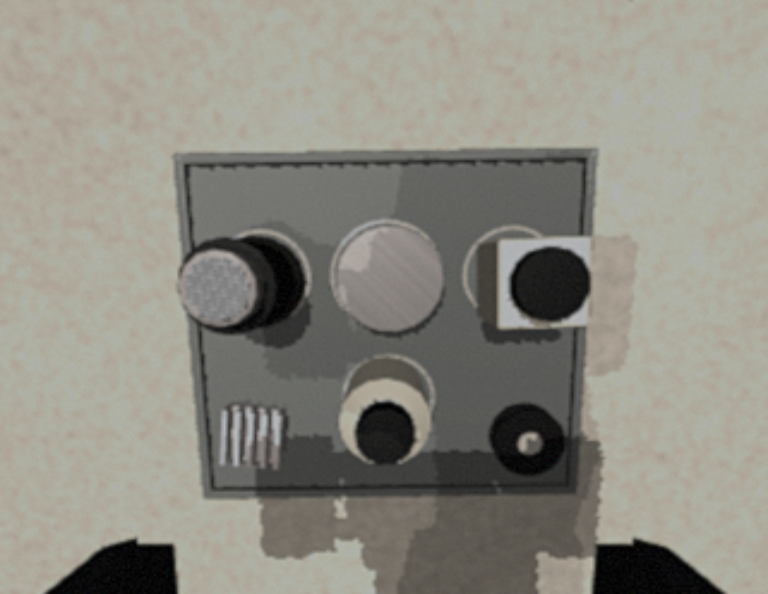

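The caddy is now fully visible. In crop coordinates, the eyepiece top is at (219,288), the tin lid at (389,278), the square bottle's cap at (551,284) and the round bottle's cap at (385,433). I'll fit positions from these.

```bash
cat > fit.py <<'E'
from h import *
from scipy.optimize import minimize
w=np.load('w2.npz'); c=(w['K'],w['T'])
cr=lambda X,Y:(160+X/2.4-.3,Y/2.2857-.3)
pts=dict(eyepiece_center=((219,288),.104),tin_center=((389,278),.036),square_bottle_center=((551,284),.096),round_bottle_center=((385,433),.110))
cor=unproj([cr(*q) for q in [(175,155),(597,150),(574,496),(205,496)]],.012,c)[:,:2]
print('caddy corners',cor.round(4).tolist(),cor.mean(0).round(4))
e=[cor[1]-cor[0],cor[2]-cor[1],cor[3]-cor[2],cor[0]-cor[3]]; print([ (np.linalg.norm(v).round(4),np.degrees(np.arctan2(v[1],v[0])).round(2)) for v in e])
g0=(np.degrees(np.arctan2(*(cor[0]-cor[3]+cor[1]-cor[2])[::-1]))+np.degrees(np.arctan2(*(cor[0]-cor[1]+cor[3]-cor[2])[::-1]))-90)/2
cc=cor.mean(0); Rc=Rn.from_euler('z',g0,degrees=True).as_matrix()[:2,:2]; print('yaw',g0)
for n,(q,z) in pts.items():
    x0=unproj([cr(*q)],z,c)[0,:2]; print(n,'cap',x0.round(4),'caddyframe',(Rc.T@(x0-cc)*1000).round(1))
    for cn in ['wrist','top','scene']:
        if cn=='scene' and n[0]=='r': continue
        try: m=np.load(f'm_{cn}_{n}.npy')
        except: continue
        if n[0]=='s' and cn=='wrist':
            continue
        cc_=c if cn=='wrist' else cam(cn)
        mm=cv2.resize(m.astype(np.uint8)*255,None,fx=4,fy=4,interpolation=cv2.INTER_NEAREST)>0
        def f(x): s=sil(n,x[0]/100,x[1]/100,.006,cc_,np.radians(g0))>0; return 1-(s&mm).sum()/(s|mm).sum()
        o=minimize(f,x0*100,method='Nelder-Mead',options=dict(initial_simplex=[x0*100,x0*100+[.5,0],x0*100+[0,.5]],xatol=.01,fatol=1e-4))
        print('   ',cn,(o.x/100).round(4),'IoU %.3f'%(1-o.fun))
E
python3 fit.py
```

```text
caddy corners [[0.6519, 0.1237], [0.6854, -0.0723], [0.5079, -0.1019], [0.4769, 0.093]] [0.5805 0.0106]
[(np.float64(0.1988), np.float64(-80.29)), (np.float64(0.18), np.float64(-170.51)), (np.float64(0.1974), np.float64(99.05)), (np.float64(0.1777), np.float64(9.93))]
yaw 9.543901545411842
eyepiece_center cap [0.5975 0.0778] caddyframe [27.9 63.5]
    wrist [0.5969 0.0791] IoU 0.962
    top [0.5942 0.0783] IoU 0.857
    scene [0.5957 0.0803] IoU 0.942
tin_center cap [0.61   0.0149] caddyframe [29.8 -0.7]
    wrist [0.6087 0.0146] IoU 0.925
    top [0.6081 0.0151] IoU 0.925
    scene [0.6064 0.0167] IoU 0.915
square_bottle_center cap [ 0.6186 -0.0465] caddyframe [ 28.1 -62.6]
    top [ 0.6152 -0.0469] IoU 0.915
    scene [ 0.6166 -0.0448] IoU 0.930
round_bottle_center cap [0.5508 0.0074] caddyframe [-29.8   1.7]
    wrist [0.5488 0.0071] IoU 0.962
    top [0.5481 0.0073] IoU 0.888
```

The fits agree to 1–2 mm and match the nominal places. The square bottle is aligned with the caddy, which is turned about 9.5°. I'll start with the eyepiece.

```bash
python3 - <<'E'
from h import *
print(delta([0.597,0.0785,0.061],9.5))
E
```

```text
[[5.81, -6.17, 19.97], 'toolx ang 9.04', 'yaw -0.46']
```

```bash
python3 -m inch '[[0,[3,-3,2],-0.5],[0,[5.8,-6.2,6],-0.5],[0,[5.8,-6.2,10],-0.5],[0,[5.8,-6.2,12],-0.5],[0,[5.8,-6.2,12],-0.5],[0,[5.8,-6.2,12],-0.5],[0,[5.8,-6.2,12],-0.5]]' 30
python3 - <<'E'
from h import *
print(delta([0.597,0.0785,0.061],9.5), r.get_state()['qd'].round(3))
im=viewer.snapshot('wrist');cv2.imwrite('pics/w3.png',im[:,:,::-1])
c=cam('wrist');print(proj([[0.597,0.0785,.104]],c))
E
```

```text
clock: 5.35
tool_pos: [0.5981, 0.0786, 0.1424]
eef_rot: [0.997, 0.083, 0.002, -0.0]
contact_force: [-0.4, -0.6, -0.0]
opening: 1.0
[[-0.14, -0.01, 8.14], 'toolx ang 9.50', 'yaw -0.00'] [ 0.002 -0.007 -0.002 -0.     0.    -0.002 -0.001]
[[318.11248035 239.46170458]]
```

View pics/w3.png

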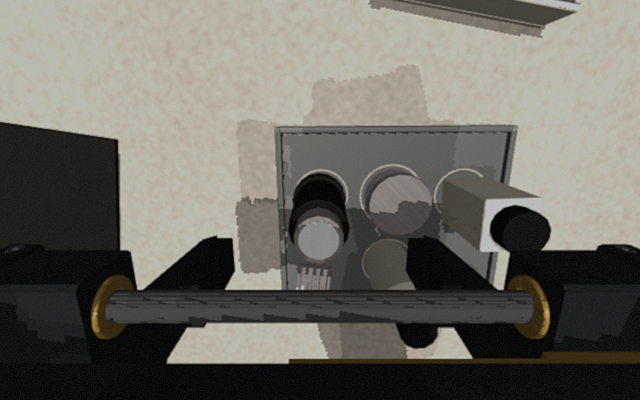

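The eyepiece's glass top is at (320,240), and I predicted (318,239.5), so it's centred between the fingers. I'll descend and grip.

```bash
python3 -m inch '[[0,[-0.1,0,3],0],[0,[-0.1,0,6],0],[0,[-0.1,0,8.1],0],[0,[-0.1,0,8.1],0],[0,[-0.1,0,8.1],0],[1,[-0.1,0,8.1],0],[1,[-0.1,0,8.1],0],[1,[-0.1,0,8.1],0],[1,[-0.1,0,8.1],0],[1,[-0.1,0,8.1],0],[1,[-0.1,0,8.1],0],[1,[-0.1,0,8.1],0],[1,[-0.1,0,8.1],0]]' 30
python3 - <<'E'
from h import *
print(delta([0.56,0.31,0.061]),r.get_state()['opening']*88)
E
```

```text
clock: 6.7
tool_pos: [0.5959, 0.0788, 0.0597]
eef_rot: [0.997, 0.083, 0.0, -0.0]
contact_force: [0.2, 0.0, 0.9]
opening: 0.449
[[0.29, -23.4, -0.13], 'toolx ang 9.55'] 39.54655384612936
```

```bash
python3 -m inch '[[1,[0,0,-2],0],[1,[0,0,-5],0],[1,[0,0,-9],0],[1,[0,0,-13],0],[1,[0,-3,-13],0],[1,[0.3,-7,-13],0],[1,[0.3,-11,-13],0],[1,[0.3,-15,-13],0],[1,[0.3,-19,-13],0],[1,[0.3,-22,-12],0],[1,[0.3,-23.4,-10],0],[1,[0.3,-23.4,-7],0],[1,[0.3,-23.4,-4],0],[1,[0.3,-23.4,-2],0],[1,[0.3,-23.4,-1],0],[1,[0.3,-23.4,-1],0],[1,[0.3,-23.4,-1],0]]' 30
python3 - <<'E'
from h import *
print(delta([0.56,0.31,0.0592]),r.get_state()['opening']*88,r.get_state()['contact_force'])
im=viewer.snapshot('scene');cv2.imwrite('pics/s4.png',im[:,:,::-1])
E
```

```text
clock: 8.4
tool_pos: [0.5606, 0.3101, 0.0703]
eef_rot: [0.997, 0.083, 0.001, -0.0]
contact_force: [0.2, 0.1, -1.5]
opening: 0.447
[[-0.06, 0.0, 1.11], 'toolx ang 9.54'] 39.331832423227276 [ 0.20883145  0.08675079 -1.49892139]
```

View pics/s4.png

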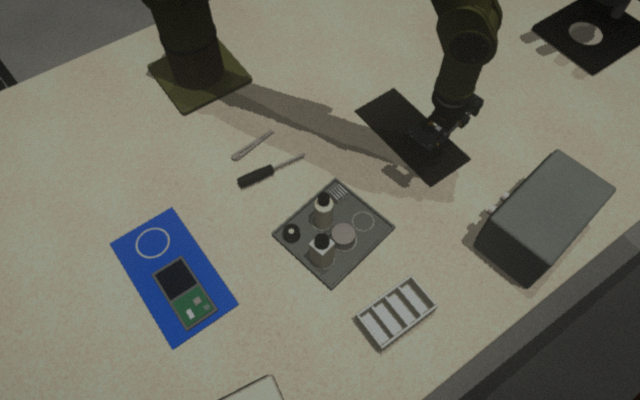

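The eyepiece is held over the pad, and its empty printed circle shows at (362,221). Now I'll lower it and release.

```bash
python3 -m inch '[[1,[0,0,0.6],0],[1,[0,0,1.1],0],[1,[0,0,1.1],0],[1,[0,0,1.1],0],[0.5,[0,0,1.1],0],[0.3,[0,0,1.1],0],[0,[0,0,1.1],0],[0,[0,0,1.1],0],[0,[0,0,1.1],0],[0,[0,0,1.1],0]]' 30
python3 - <<'E'
from h import *
print(tool()[0],r.get_state()['opening'],delta([0.5495,.0072,.063],9.5))
E
```

```text
clock: 9.45
tool_pos: [0.5601, 0.3099, 0.0587]
eef_rot: [0.997, 0.083, 0.0, 0.0]
contact_force: [-0.8, 0.5, -0.7]
opening: 0.925
[0.56012835 0.30993539 0.05872674] 0.9253890481648319 [[-6.07, 29.68, -0.43], 'toolx ang 9.54', 'yaw 0.04']
```

```bash
python3 -m inch '[[0,[0,0,-3],0],[0,[0,0,-6],0],[0,[0,0,-9],0],[0,[-1,4,-9],0],[0,[-2,9,-9],0],[0,[-3,14,-9],0],[0,[-4,19,-9],0],[0,[-5,24,-9],0],[0,[-6.1,28,-9],0],[0,[-6.1,29.7,-9],0],[0,[-6.1,29.7,-9],0],[0,[-6.1,29.7,-9],0],[0,[-6.1,29.7,-9],0]]' 30
python3 - <<'E'
from h import *
print(delta([0.5495,.0072,.063],9.5))
im=viewer.snapshot('wrist');cv2.imwrite('pics/w5.png',im[:,:,::-1])
c=cam('wrist');np.savez('w5.npz',im=im,K=c[0],T=c[1]);print(proj([[0.5495,.0072,.110],[.6180,-.0465,.096],[.609,.0147,.036]],c))
E
```

```text
clock: 10.75
tool_pos: [0.5493, 0.0096, 0.1487]
eef_rot: [0.996, 0.085, 0.0, -0.001]
contact_force: [1.0, 0.6, 0.3]
opening: 1.0
[[-0.03, 0.26, 8.57], 'toolx ang 9.73', 'yaw 0.23']
[[322.3841206  237.65784731]
 [433.46449838 134.88851038]
 [325.47995786 128.07981568]]
```

View pics/w5.png

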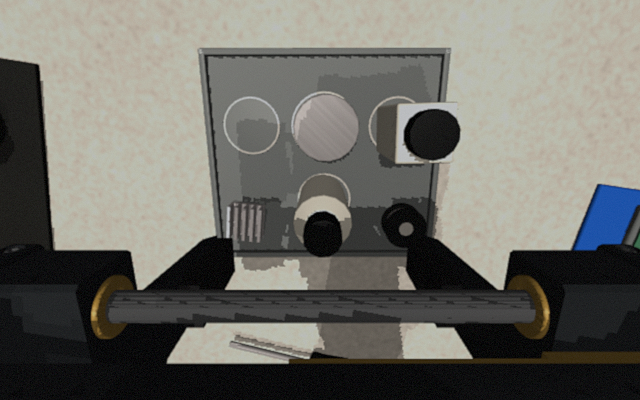

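The round bottle's cap is at (323,236) and matches the prediction. I'll descend and grip.

```bash
python3 -m inch '[[0,[0,0.2,3],0.2],[0,[0,0.2,6],0.2],[0,[0,0.2,8.5],0.2],[0,[0,0.2,8.5],0.2],[0,[0,0.2,8.5],0.2],[1,[0,0.2,8.5],0.2],[1,[0,0.2,8.5],0.2],[1,[0,0.2,8.5],0.2],[1,[0,0.2,8.5],0.2],[1,[0,0.2,8.5],0.2],[1,[0,0.2,8.5],0.2],[1,[0,0.2,8.5],0.2]]' 30
python3 - <<'E'
from h import *
print(tool()[0],delta([0.39,0.31,0.064]),r.get_state()['opening']*88)
E
```

```text
clock: 12.0
tool_pos: [0.5496, 0.0054, 0.0638]
eef_rot: [0.997, 0.082, 0.0, -0.0]
contact_force: [0.2, 1.1, 0.8]
opening: 0.445
[0.54962274 0.00535772 0.06382382] [[-10.79, -32.66, -0.01], 'toolx ang 9.36'] 39.14182410136284
```

```bash
python3 -m inch '[[1,[0,0,-2],0],[1,[0,0,-5],0],[1,[0,0,-9],0],[1,[0,0,-13],0],[1,[-1,-3,-13],0],[1,[-2,-7,-13],0],[1,[-3,-11,-13],0],[1,[-5,-15,-13],0],[1,[-6,-19,-13],0],[1,[-8,-23,-13],0],[1,[-9.5,-27,-13],0],[1,[-10.5,-31,-13],0],[1,[-10.8,-32.7,-11],0],[1,[-10.8,-32.7,-8],0],[1,[-10.8,-32.7,-4],0],[1,[-10.8,-32.7,-2],0],[1,[-10.8,-32.7,-1],0],[1,[-10.8,-32.7,-1],0],[1,[-10.8,-32.7,-1],0]]' 30
python3 - <<'E'
from h import *
print(delta([0.39,0.31,0.0628]),r.get_state()['opening']*88,r.get_state()['contact_force'])
w=np.load('w5.npz');c=(w['K'],w['T'])
print('circ',unproj([[251,125]],.006,c),unproj([[325,126.5]],.036,c))
im=viewer.snapshot('scene');cv2.imwrite('pics/s6.png',im[:,:,::-1])
E
```

```text
clock: 13.9
tool_pos: [0.3903, 0.3102, 0.0743]
eef_rot: [0.997, 0.081, 0.0, -0.0]
contact_force: [0.1, 0.1, -1.7]
opening: 0.448
[[-0.03, 0.02, 1.15], 'toolx ang 9.33'] 39.38544226961349 [ 0.07955776  0.14732252 -1.71379146]
circ [[0.59962383 0.0774123  0.006     ]] [[0.61009686 0.01526688 0.036     ]]
```

View pics/s6.png

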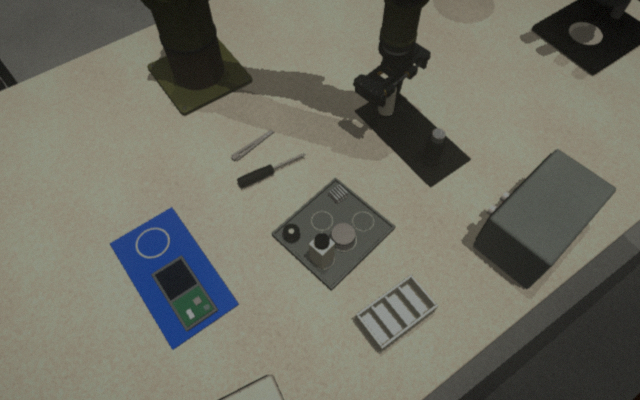

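The eyepiece stands upright on the pad at (436,145) and the round bottle is held over the pad's near end. I'll lower it and release.

```bash
python3 -m inch '[[1,[0,0,0.6],0],[1,[0,0,1.1],0],[1,[0,0,1.1],0],[1,[0,0,1.1],0],[0.5,[0,0,1.1],0],[0.3,[0,0,1.1],0],[0,[0,0,1.1],0],[0,[0,0,1.1],0],[0,[0,0,1.1],0],[0,[0,0,1.1],0]]' 30
python3 - <<'E'
from h import *
print(tool()[0],r.get_state()['opening'],delta([0.618,-.0465,.059],9.5))
E
```

```text
clock: 14.95
tool_pos: [0.3899, 0.3101, 0.0627]
eef_rot: [0.997, 0.081, 0.0, 0.0]
contact_force: [0.2, -0.3, 0.1]
opening: 0.928
[0.38986819 0.31005398 0.06270504] 0.9284546737822887 [[16.72, 38.88, 0.38], 'toolx ang 9.34', 'yaw -0.16']
```

```bash
python3 -m inch '[[0,[0,0,-3],0],[0,[0,0,-6],0],[0,[0,0,-9],0],[0,[2,4,-9],0],[0,[4,9,-9],0],[0,[6,13,-9],0],[0,[8,18,-9],0],[0,[10,23,-9],0],[0,[12,27,-9],0],[0,[14,32,-9],0],[0,[16,36,-9],0],[0,[16.7,38.9,-9],0],[0,[16.7,38.9,-9],0],[0,[16.7,38.9,-9],0],[0,[16.7,38.9,-9],0],[0,[16.7,38.9,-9],0],[0,[16.7,38.9,-9],0]]' 30
python3 - <<'E'
from h import *
print(delta([0.618,-.0465,.059],9.5))
im=viewer.snapshot('wrist');cv2.imwrite('pics/w7.png',im[:,:,::-1])
c=cam('wrist');np.savez('w7.npz',im=im,K=c[0],T=c[1]);print(proj([[.6180,-.0465,.096],[.609,.0147,.036],[.5495,.0072,.006],[.597,.0785,.006]],c))
E
```

```text
clock: 16.65
tool_pos: [0.6175, -0.0451, 0.1528]
eef_rot: [0.997, 0.083, -0.0, -0.0]
contact_force: [0.1, -0.3, 0.8]
opening: 1.003
[[0.03, 0.15, 9.38], 'toolx ang 9.47', 'yaw -0.03']
[[320.15590934 226.35957081]
 [245.42991896 200.0610586 ]
 [254.00401249 251.43807255]
 [182.61538203 192.90545166]]
```

View pics/w7.png

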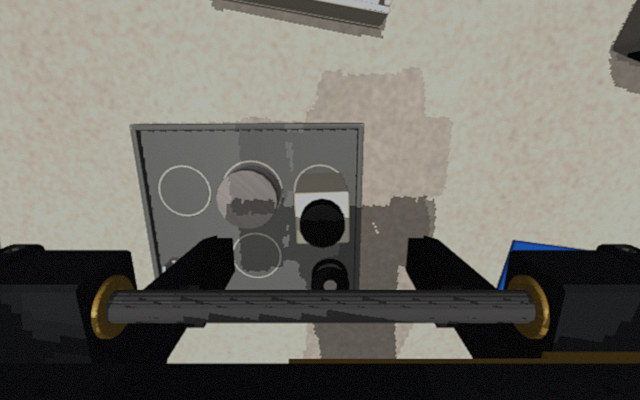

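```bash
python3 - <<'E'
from h import *
w=np.load('w7.npz');im=w['im'];c=(w['K'],w['T'])
cv2.imwrite('pics/w7z.png',cv2.resize(im[150:275,140:380,::-1],None,fx=3.3,fy=3.3,interpolation=cv2.INTER_CUBIC))
E
```

```text
(no output)
```

View pics/w7z.png

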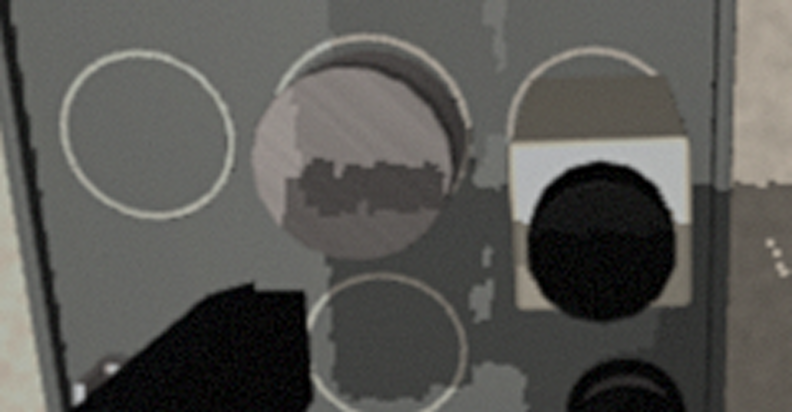

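```bash
python3 - <<'E'
from h import *
w=np.load('w7.npz');c=(w['K'],w['T'])
z=lambda L:[(140+a/3.3-.35,150+b/3.3-.35) for a,b in L]
q=unproj(z([(511,144),(688,138),(691,307),(517,311)]),.080,c)[:,:2]; print(q.round(4).tolist(),q.mean(0))
for i in range(4):
    v=q[(i+1)%4]-q[i]; print(np.linalg.norm(v)*1000,(np.degrees(np.arctan2(v[1],v[0]))+45)%90-45)
print('sqcap',unproj(z([(601,242)]),.096,c)); print('tin',unproj(z([(351,163)]),.036,c)); print('circ ey, rd',unproj(z([(147.5,133.5),(387,346)]),.006,c).round(4))
cor=z([(62,132),(234,132),(308,346),(466,346)]);p=unproj(cor,.006,c);print('widths',np.linalg.norm(p[0]-p[1]),np.linalg.norm(p[2]-p[3]))
E
```

```text
[[0.6328, -0.0264], [0.6401, -0.062], [0.6035, -0.0697], [0.5964, -0.033]] [ 0.61821071 -0.04776437]
36.343879671949 11.46859431938806
37.35492259692165 11.832019406067559
37.38809826983405 10.891584592355798
36.98642215154518 10.220873941068625
sqcap [[ 0.62043812 -0.04714386  0.096     ]]
tin [[0.60994879 0.01431243 0.036     ]]
circ ey, rd [[0.5999 0.0771 0.006 ]
 [0.5467 0.004  0.006 ]]
widths 0.04791538127891685 0.046661701260650446
```

```bash
python3 -m inch '[[0,[0.1,0.2,3],-1.6],[0,[0.1,0.2,6],-1.6],[0,[0.1,0.2,9.3],-1.6],[0,[0.1,0.2,9.3],-1.6],[0,[0.1,0.2,9.3],-1.6],[1,[0.1,0.2,9.3],-1.6],[1,[0.1,0.2,9.3],-1.6],[1,[0.1,0.2,9.3],-1.6],[1,[0.1,0.2,9.3],-1.6],[1,[0.1,0.2,9.3],-1.6],[1,[0.1,0.2,9.3],-1.6],[1,[0.1,0.2,9.3],-1.6]]' 30
python3 - <<'E'
from h import *
print(tool()[0],delta([0.475,0.31,0.059]),r.get_state()['opening']*88)
E
```

```text
clock: 17.9
tool_pos: [0.6192, -0.0481, 0.0598]
eef_rot: [0.995, 0.095, 0.0, -0.0]
contact_force: [0.4, 1.5, 0.9]
opening: 0.429
[ 0.61916533 -0.04805927  0.05980488] [[-7.35, -37.89, 0.09], 'toolx ang 10.96'] 37.79288915901613
```

```bash
python3 -m inch '[[1,[0,0,-2],0],[1,[0,0,-5],0],[1,[0,0,-9],0],[1,[0,0,-13],0],[1,[0,-3,-13],0],[1,[-1,-7,-13],0],[1,[-2,-12,-13],0],[1,[-3,-16,-13],0],[1,[-4,-20,-13],0],[1,[-5,-24,-13],0],[1,[-6,-28,-13],0],[1,[-7,-32,-13],0],[1,[-7.3,-36,-13],0],[1,[-7.3,-37.9,-12],0],[1,[-7.3,-37.9,-8],0],[1,[-7.3,-37.9,-4],0],[1,[-7.3,-37.9,-2],0],[1,[-7.3,-37.9,-1],0],[1,[-7.3,-37.9,-1],0],[1,[-7.3,-37.9,-1],0]]' 30
python3 - <<'E'
from h import *
print(delta([0.475,0.31,0.0588]),r.get_state()['opening']*88,r.get_state()['contact_force'])
im=viewer.snapshot('scene');cv2.imwrite('pics/s8.png',im[:,:,::-1])
E
```

```text
clock: 19.9
tool_pos: [0.476, 0.3102, 0.0705]
eef_rot: [0.995, 0.095, 0.001, -0.0]
contact_force: [-0.5, 0.6, -1.2]
opening: 0.43
[[-0.11, -0.0, 1.17], 'toolx ang 10.94'] 37.86738463018546 [-0.49385164  0.62215987 -1.21344966]
```

View pics/s8.png

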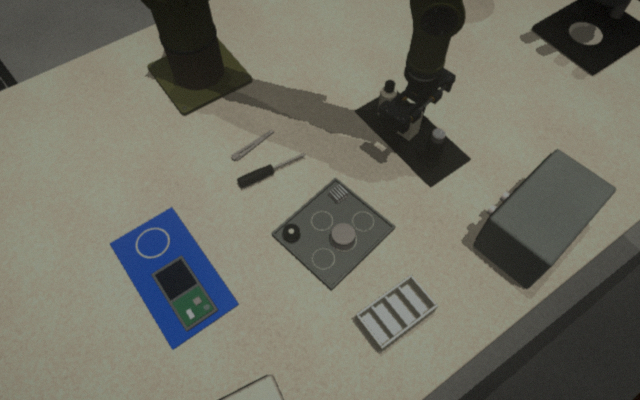

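The square bottle is held over the pad, between the round bottle and the eyepiece. Lowering and releasing it, then going to the tin.

```bash
python3 -m inch '[[1,[0,0,0.6],0],[1,[0,0,1.1],0],[1,[0,0,1.1],0],[1,[0,0,1.1],0],[0.5,[0,0,1.1],0],[0.3,[0,0,1.1],0],[0,[0,0,1.1],0],[0,[0,0,1.1],0],[0,[0,0,1.1],0],[0,[0,0,1.1],0]]' 30
python3 - <<'E'
from h import *
print(tool()[0],r.get_state()['opening'],delta([0.6095,.0147,.023],9.5))
E
```

```text
clock: 20.95
tool_pos: [0.4755, 0.3098, 0.0587]
eef_rot: [0.995, 0.095, 0.0, 0.0]
contact_force: [-0.3, -0.3, -0.6]
opening: 0.931
[0.47549896 0.30980608 0.05870242] 0.9308039791537446 [[7.55, 31.52, 3.57], 'toolx ang 10.94', 'yaw 1.44']
```

```bash
python3 -m inch '[[0,[0,0,-3],0],[0,[0,0,-6],0],[0,[0,0,-9],0],[0,[1,4,-9],0],[0,[2,9,-9],0],[0,[3,13,-9],0],[0,[4,18,-9],0],[0,[5,23,-9],1],[0,[6,27,-9],1.4],[0,[7.5,30,-9],1.4],[0,[7.5,31.5,-9],1.4],[0,[7.5,31.5,-9],1.4],[0,[7.5,31.5,-9],1.4],[0,[7.5,31.5,-9],1.4]]' 30
python3 - <<'E'
from h import *
print(delta([0.6095,.0147,.023],9.5))
im=viewer.snapshot('wrist');
c=cam('wrist');np.savez('w9.npz',im=im,K=c[0],T=c[1]);print(proj([[.6180,-.0465,.006],[.609,.0147,.036],[.5495,.0072,.006],[.597,.0785,.006]],c))
cv2.imwrite('pics/w9.png',cv2.resize(im[100:290,180:440,::-1],None,fx=3,fy=3,interpolation=cv2.INTER_CUBIC))
im=viewer.snapshot('scene');cv2.imwrite('pics/s9.png',im[:,:,::-1])
E
```

```text
clock: 22.35
tool_pos: [0.6079, 0.0179, 0.1487]
eef_rot: [0.996, 0.085, -0.0, -0.001]
contact_force: [-1.1, 0.9, -0.6]
opening: 0.999
[[0.12, 0.36, 12.57], 'toolx ang 9.76', 'yaw 0.26']
[[390.37364832 195.2099928 ]
 [322.64055815 202.49682079]
 [319.45255413 254.09964042]
 [251.08309959 194.58289825]]
```

View pics/w9.png

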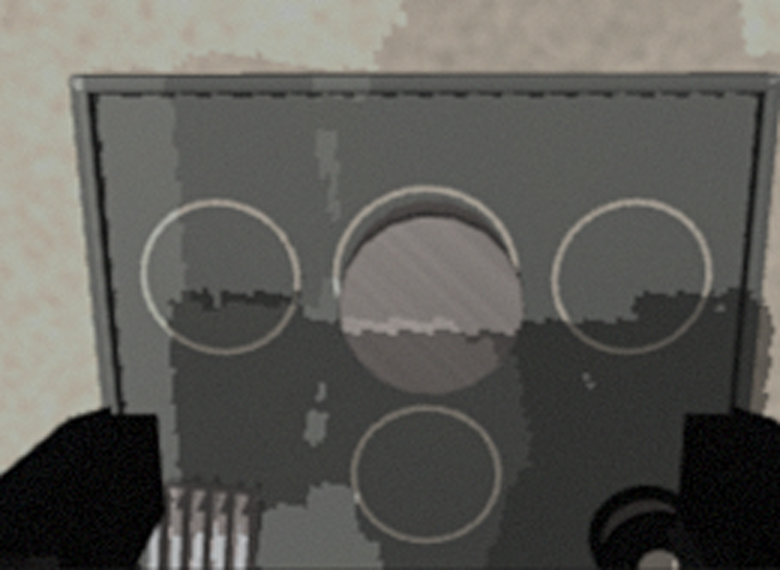

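View pics/s9.png

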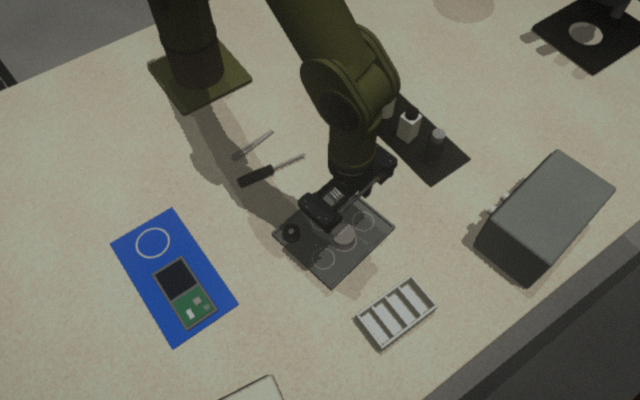

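```bash
python3 - <<'E'
from h import *
w=np.load('w9.npz');c=(w['K'],w['T'])
z=lambda L:[(180+a/3-.33,100+b/3-.33) for a,b in L]
print(unproj(z([(220,277),(632,277),(426,475)]),.006,c).round(4).tolist(),unproj(z([(432,303)]),.036,c).round(4))
print(delta([0.6095,.0147,.023],9.5))
# ring & phone
im=viewer.snapshot('top');cv2.imwrite('pics/t9.png',cv2.resize(im[170:300,390:480,::-1],None,fx=4.4,fy=4.4,interpolation=cv2.INTER_CUBIC))
cs=cam('scene');print('ring scene',unproj([[152.5,242.5]],.005,cs),'phone')
E
```

```text
[[0.5997, 0.0771, 0.006], [0.6209, -0.0458, 0.006], [0.5458, 0.0044, 0.006]] [[0.6107 0.0141 0.036 ]]
[[0.08, 0.28, 12.58], 'toolx ang 9.74', 'yaw 0.24']
ring scene [[ 0.37579556 -0.31757902  0.005     ]] phone
```

View pics/t9.png

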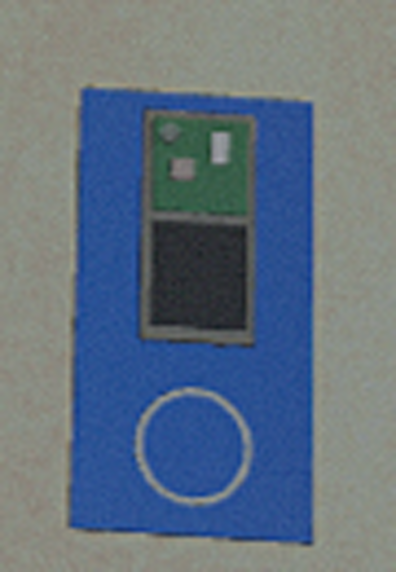

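The tin is alone in the caddy, all three things stand on the pad, and the printed circles turn out to mark the nominal places. The ring shows at (193,446) in the zoomed crop. Picking the tin.

```bash
python3 -m inch '[[0,[0.1,0.3,4],0.2],[0,[0.1,0.3,8],0.2],[0,[0.1,0.3,11],0.2],[0,[0.1,0.3,12.5],0.2],[0,[0.1,0.3,12.5],0.2],[0,[0.1,0.3,12.5],0.2],[1,[0.1,0.3,12.5],0.2],[1,[0.1,0.3,12.5],0.2],[1,[0.1,0.3,12.5],0.2],[1,[0.1,0.3,12.5],0.2],[1,[0.1,0.3,12.5],0.2],[1,[0.1,0.3,12.5],0.2]]' 30
python3 - <<'E'
from h import *
print(tool()[0],delta([0.3765,-.319,0.15],1.5),r.get_state()['opening']*88)
E
```

```text
clock: 23.7
tool_pos: [0.6106, 0.0123, 0.0239]
eef_rot: [0.997, 0.081, 0.0, -0.0]
contact_force: [-0.1, 0.8, 1.5]
opening: 0.556
[0.61055946 0.0122817  0.02393672] [[-28.47, 28.88, -12.63], 'toolx ang 9.35', 'yaw 7.85'] 48.9354519422066
```

```bash
python3 -m inch '[[1,[0,0,-1],0],[1,[0,0,-3],0],[1,[0,0,-7],0],[1,[0,0,-11],0],[1,[-2,2,-12.6],0],[1,[-5,5,-12.6],1],[1,[-8,8,-12.6],2],[1,[-11,11,-12.6],3],[1,[-14,14,-12.6],4],[1,[-17,17,-12.6],5],[1,[-20,20,-12.6],6],[1,[-23,23,-12.6],7],[1,[-26,26.5,-12.6],7.8],[1,[-28.5,28.9,-12.6],7.8],[1,[-28.5,28.9,-12.6],7.8],[1,[-28.5,28.9,-12.6],7.8],[1,[-28.5,28.9,-12.6],7.8],[1,[-28.5,28.9,-12.6],7.8]]' 30
python3 - <<'E'
from h import *
print(delta([0.3765,-.319,0.023],1.5),r.get_state()['opening']*88,r.get_state()['contact_force'])
im=viewer.snapshot('wrist');c=cam('wrist');np.savez('w10.npz',im=im,K=c[0],T=c[1]);cv2.imwrite('pics/w10.png',im[:,:,::-1])
print(proj([[.3765,-.319,.005]],c))
im=viewer.snapshot('scene');cv2.imwrite('pics/s10.png',im[:,:,::-1])
E
```

```text
clock: 25.5
tool_pos: [0.3773, -0.3181, 0.1499]
eef_rot: [1.0, 0.015, 0.0, -0.0]
contact_force: [1.2, 0.4, -1.2]
opening: 0.56
[[-0.1, 0.1, 12.69], 'toolx ang 1.72', 'yaw 0.22'] 49.24611140811281 [ 1.19407469  0.40082132 -1.19141283]
[[319.93579419 194.5413957 ]]
```

View pics/w10.png

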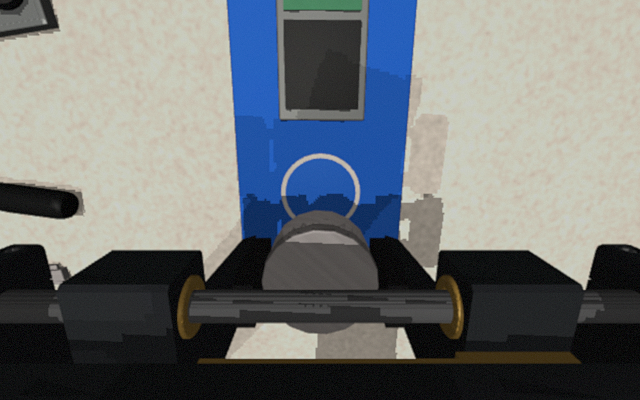

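View pics/s10.png

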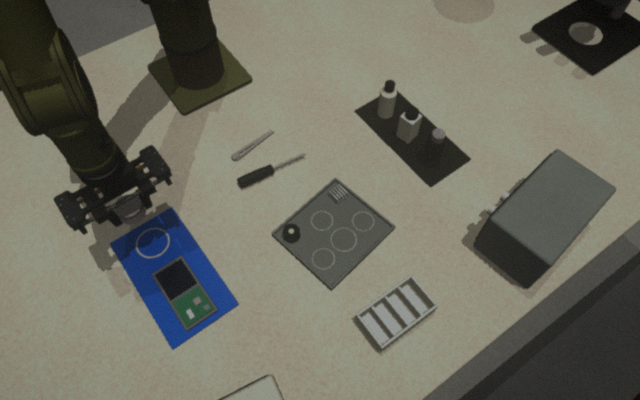

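```bash
python3 - <<'E'
from h import *
w=np.load('w10.npz');c=(w['K'],w['T']); p,R=tool()
for dx in(-.004,-.002,0,.002,.004):
    t=p+R@[dx,0,0]; top=proj(ring(.0255,0)+[t[0],t[1],p[2]-.0239+.036],c); print(dx,top.min(0).round(1),top.max(0).round(1))
b=proj(ring(.036,0)+[.3765,-.319,.005],c);print(b.min(0),b.max(0))
cv2.imwrite('pics/w10z.png',cv2.resize(w['im'][140:290,240:400,::-1],None,fx=4,fy=4,interpolation=cv2.INTER_CUBIC))
E
```

```text
-0.004 [259.5 235.9] [376.8 340.3]
-0.002 [259.3 231.4] [377.  336.6]
0 [259.  226.8] [377.2 332.8]
0.002 [258.8 222.2] [377.4 329. ]
0.004 [258.6 217.5] [377.7 325.2]
[280.64016154 155.15658465] [359.1571005  231.38024635]
```

View pics/w10z.png

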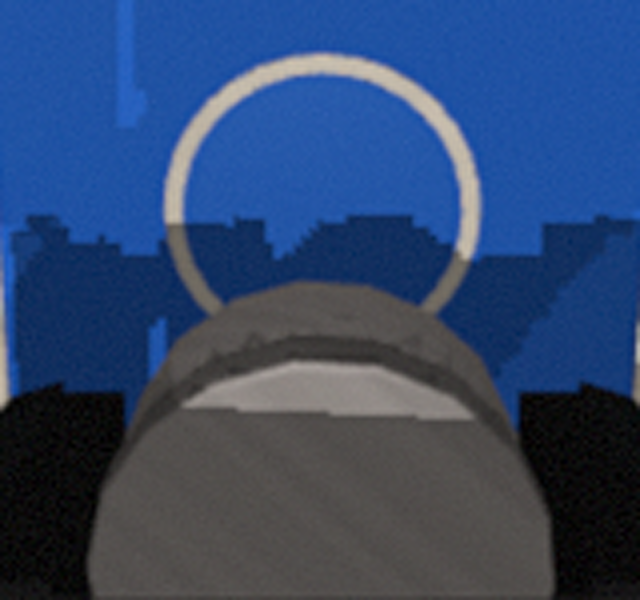

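The ring spans columns 280.7–360.2 with its top at row 153, so its centre is about (0.378, -0.319). The tin is held level. Lowering it in.

```bash
python3 -m inch '[[1,[0.1,0.1,4],0],[1,[0.1,0.1,8],0],[1,[0.1,0.1,11],0],[1,[0.1,0.1,12.2],0],[1,[0.1,0.1,12.6],0],[1,[0.1,0.1,12.6],0],[1,[0.1,0.1,12.6],0],[0.4,[0.1,0.1,12.6],0],[0.2,[0.1,0.1,12.6],0],[0,[0.1,0.1,12.6],0],[0,[0.1,0.1,12.6],0],[0,[0.1,0.1,12.6],0],[0,[0.1,0.1,12.6],0]]' 30
python3 - <<'E'
from h import *
print(tool()[0],r.get_state()['contact_force'],r.get_state()['opening'])
E
```

```text
clock: 26.9
tool_pos: [0.3772, -0.3204, 0.0237]
eef_rot: [1.0, 0.013, 0.0, 0.0]
contact_force: [-0.5, 0.1, -0.2]
opening: 0.998
[ 0.37715294 -0.32042111  0.02373216] [-0.50769343  0.12192191 -0.19192714] 0.9976558048871349
```

```bash
python3 -m inch '[[0,[0,0,-2],0],[0,[0,0,-6],0],[0,[0,0,-10],0],[0,[0,0,-13],0],[0,[0,0,-13],0],[0,[-3,0,-13],0],[0,[-3,0,-13],0],[0,[-3,0,-13],0]]'
python3 - <<'E'
from h import *
im=viewer.snapshot('wrist');c=cam('wrist');cv2.imwrite('pics/w11.png',im[:,:,::-1])
print(delta([.4755,.3098,.15],10.94))
print(delta([.44,-0.02,.17]))
E
```

```text
clock: 27.7
tool_pos: [0.3465, -0.3211, 0.1531]
eef_rot: [1.0, 0.013, -0.001, -0.0]
contact_force: [0.2, -0.0, 0.3]
opening: 1.001
[[14.5, -62.72, 0.35], 'toolx ang 1.55', 'yaw -9.39']
[[10.06, -29.85, -1.67], 'toolx ang 1.55']
```

View pics/w11.png

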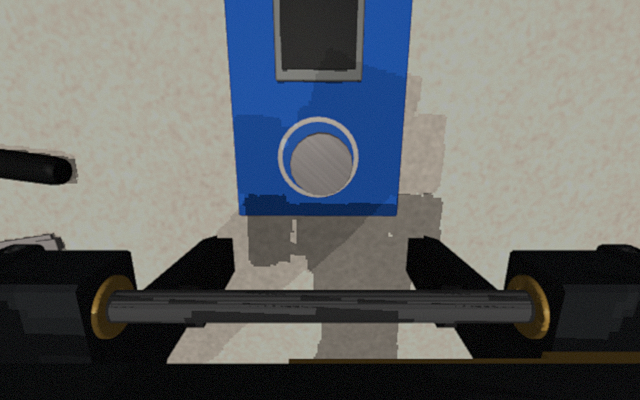

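```bash
python3 - <<'E'
from h import *
c=cam('wrist'); im=cv2.imread('pics/w11.png')
cv2.imwrite('pics/w11z.png',cv2.resize(im[100:210,260:380],None,fx=5,fy=5,interpolation=cv2.INTER_CUBIC))
print('tin',unproj([[321.5,165]],.035,c),'ring',unproj([[318,157]],.005,c))
E
```

```text
tin [[ 0.37808755 -0.32231981  0.035     ]] ring [[ 0.38056271 -0.3192306   0.005     ]]
```

View pics/w11z.png

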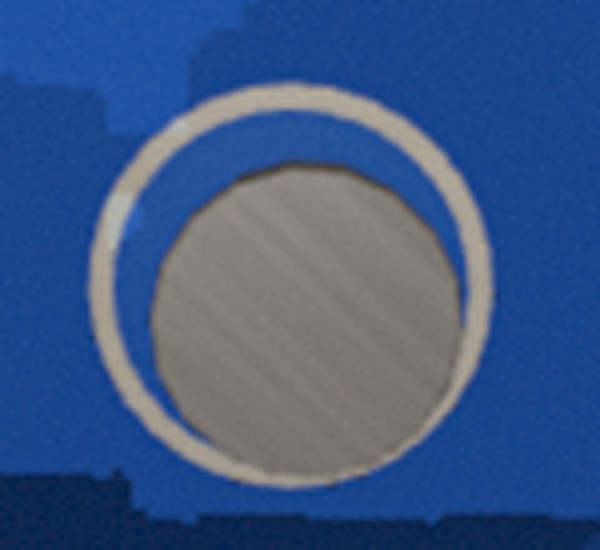

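The tin is inside the ring but 3–4 mm off centre: tin about (321,163), ring centre about (318,157). There's plenty of time, so I'll centre it.

```bash
python3 -m inch '[[0,[3,0,0],0],[0,[3,0,4],0],[0,[3,0,8],0],[0,[3,0,11],0],[0,[3,0,13],0],[0,[3,0,13],0],[0,[3,0,13],0],[1,[3,0,13],0],[1,[3,0,13],0],[1,[3,0,13],0],[1,[3,0,13],0],[1,[3,0,13],0],[1,[3,0,13],0],[1,[3,0,12.7],0],[1,[3.2,-0.2,12.6],0],[1,[3.2,-0.2,12.6],0],[1,[3.2,-0.2,12.9],0],[1,[3.2,-0.2,13],0],[1,[3.2,-0.2,13],0],[1,[3.2,-0.2,13],0]]' 20
python3 -m inch '[[0.4,[0,0,0],0],[0.2,[0,0,0],0],[0,[0,0,0],0],[0,[0,0,0],0],[0,[0,0,0],0],[0,[0,0,-2],0],[0,[0,0,-6],0],[0,[0,0,-10],0],[0,[0,0,-13],0],[0,[-3,0,-13],0],[0,[-3,0,-13],0],[0,[-3,0,-13],0],[0,[-3,0,-13],0]]'
python3 - <<'E'
from h import *
im=viewer.snapshot('wrist');c=cam('wrist')
cv2.imwrite('pics/w12z.png',cv2.resize(im[100:210,260:380,::-1],None,fx=5,fy=5,interpolation=cv2.INTER_CUBIC))
np.savez('w12.npz',im=im,K=c[0],T=c[1])
print(delta([.4755,.3098,.0587],10.94))
E
```

```text
clock: 29.75
tool_pos: [0.3792, -0.3183, 0.0239]
eef_rot: [1.0, 0.014, 0.0, 0.0]
contact_force: [0.1, 0.6, 5.1]
opening: 0.563
clock: 31.05
tool_pos: [0.3499, -0.319, 0.1534]
eef_rot: [1.0, 0.014, 0.0, -0.0]
contact_force: [-0.1, 0.6, -0.1]
opening: 0.995
[[14.29, -62.5, 9.49], 'toolx ang 1.59', 'yaw -9.35']
```

View pics/w12z.png

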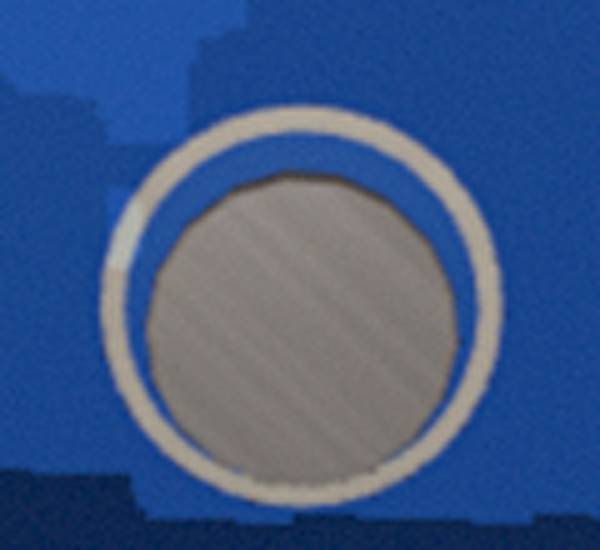

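The tin is now centred in the ring. Next, the square bottle on the pad.

```bash
python3 -m inch '[[0,[3,-4,-1],0],[0,[5,-8.5,-1],0],[0,[7,-13,-1],0],[0,[8,-17.5,-1],0],[0,[9,-22,-1],0],[0,[10,-27,-1],-1],[0,[10.5,-32,-1],-2],[0,[11,-37,-1],-3],[0,[12,-42,-1],-5],[0,[13,-47,-1],-7],[0,[14,-52,-1],-9],[0,[14.3,-56,-1],-9.4],[0,[14.3,-60,-1],-9.4],[0,[14.3,-62.5,-1],-9.4],[0,[14.3,-62.5,0],-9.4],[0,[14.3,-62.5,0],-9.4],[0,[14.3,-62.5,0],-9.4],[0,[14.3,-62.5,0],-9.4]]' 30
python3 - <<'E'
from h import *
print(delta([.4755,.3098,.0587],10.94))
im=viewer.snapshot('wrist');cv2.imwrite('pics/w13.png',im[:,:,::-1]);c=cam('wrist');print(proj([[.4755,.3098,.095]],c))
E
```

```text
clock: 32.9
tool_pos: [0.4756, 0.3076, 0.1536]
eef_rot: [0.996, 0.094, -0.0, 0.001]
contact_force: [0.2, 0.3, 0.0]
opening: 1.0
[[0.03, -0.23, 9.49], 'toolx ang 10.81', 'yaw -0.13']
[[315.34816803 225.4047297 ]]
```

View pics/w13.png

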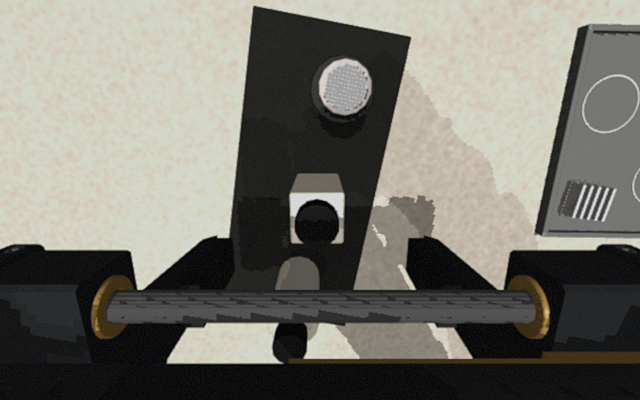

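```bash
python3 -m inch '[[0,[0,-0.1,3],-0.1],[0,[0,-0.1,6],-0.1],[0,[0,-0.1,8],-0.1],[0,[0,-0.1,9.4],-0.1],[0,[0,-0.1,9.4],-0.1],[0,[0,-0.1,9.4],-0.1],[0,[0,-0.1,9.4],-0.1]]' 30
python3 - <<'E'
from h import *
print(delta([.4755,.3098,.0587],10.94))
E
```

```text
clock: 33.65
tool_pos: [0.4758, 0.3108, 0.0608]
eef_rot: [0.995, 0.096, 0.001, -0.001]
contact_force: [-0.1, -0.4, -0.3]
opening: 0.996
[[-0.05, 0.09, 0.21], 'toolx ang 11.02', 'yaw 0.08']
```

```bash
python3 -m inch '[[0,[0,0.1,0.1],0],[0,[0,0.1,0.1],0],[0,[0,0.1,0.1],0],[1,[0,0.1,0.1],0],[1,[0,0.1,0.1],0],[1,[0,0.1,0.1],0],[1,[0,0.1,0.1],0],[1,[0,0.1,0.1],0],[1,[0,0.1,0.1],0],[1,[0,0.1,0.1],0]]' 30
python3 - <<'E'
from h import *
p=tool()[0];print(p,delta([.4755,.3098,.0587],10.94),r.get_state()['opening']*88)
print(delta([.6190,-.0473,.0598],10.96))
E
```

```text
clock: 34.65
tool_pos: [0.4752, 0.3095, 0.0587]
eef_rot: [0.995, 0.096, 0.0, -0.0]
contact_force: [-0.4, -0.2, -0.2]
opening: 0.429
[0.47523182 0.30954521 0.05869112] [[0.03, -0.02, -0.0], 'toolx ang 11.04', 'yaw 0.10'] 37.7159421252114
[[7.27, 37.78, -0.11], 'toolx ang 11.04', 'yaw 0.08']
```

```bash
python3 -m inch '[[1,[0,0,-2],0],[1,[0,0,-5],0],[1,[0,0,-9],0],[1,[0,0,-13],0],[1,[0,3,-13],0],[1,[1,7,-13],0],[1,[2,12,-13],0],[1,[3,16,-13],0],[1,[4,20,-13],0],[1,[5,24,-13],0],[1,[6,28,-13],0],[1,[7,32,-13],0],[1,[7.3,36,-13],0],[1,[7.3,37.8,-12],0],[1,[7.3,37.8,-8],0],[1,[7.3,37.8,-4],0],[1,[7.3,37.8,-2],0],[1,[7.3,37.8,-1.2],0],[1,[7.3,37.8,-1.2],0],[1,[7.3,37.8,-1.2],0]]' 30
python3 - <<'E'
from h import *
print(delta([.6190,-.0473,.0598],10.96),r.get_state()['opening']*88)
E
```

```text
clock: 36.65
tool_pos: [0.6199, -0.0471, 0.0716]
eef_rot: [0.995, 0.096, 0.001, -0.0]
contact_force: [-0.3, -0.7, -1.4]
opening: 0.43
[[-0.1, 0.01, 1.18], 'toolx ang 11.07', 'yaw 0.11'] 37.84060539903904
```

```bash
python3 -m inch '[[1,[0,0,0.6],0],[1,[-0.1,0,1],0],[1,[-0.1,0,1.1],0],[1,[-0.1,0,1.1],0],[1,[-0.1,0,1.1],0]]' 30
python3 - <<'E'
from h import *
print(delta([.6190,-.0473,.0598],10.96),r.get_state()['contact_force'])
E
```

```text
clock: 37.15
tool_pos: [0.6184, -0.0478, 0.0599]
eef_rot: [0.995, 0.096, 0.0, 0.0]
contact_force: [-0.6, -0.4, -1.9]
opening: 0.426
[[0.07, -0.04, 0.01], 'toolx ang 11.04', 'yaw 0.08'] [-0.56822894 -0.41139928 -1.93160555]
```

```bash
python3 -m inch '[[1,[0.05,0,0],0],[1,[0.05,0,0],0],[0.5,[0.05,0,0],0],[0.3,[0.05,0,0],0],[0,[0.05,0,0],0],[0,[0.05,0,0],0],[0,[0.05,0,0],0],[0,[0.05,0,-3],0],[0,[0.05,0,-6],0],[0,[0.05,0,-9],0],[0,[0.05,0,-9],0]]' 30
python3 - <<'E'
from h import *
print(delta([.3899,.3101,.0627],9.34))
E
```

```text
clock: 38.25
tool_pos: [0.6216, -0.0476, 0.1538]
eef_rot: [0.995, 0.096, 0.004, 0.0]
contact_force: [0.7, 0.5, 0.3]
opening: 1.003
[[-15.98, -39.55, 8.92], 'toolx ang 11.02', 'yaw 1.68']
```

```bash
python3 -m inch '[[0,[-1.5,-4,0],0],[0,[-3.5,-8.5,0],0],[0,[-5,-13,0],0],[0,[-7,-17.5,0],0],[0,[-9,-22,0],0.5],[0,[-10.5,-26,0],1],[0,[-12,-30,0],1.5],[0,[-14,-34.5,0],1.7],[0,[-15.9,-38,0],1.7],[0,[-15.9,-39.5,0],1.7],[0,[-15.9,-39.5,3],1.7],[0,[-15.9,-39.5,3],1.7],[0,[-15.9,-39.5,3],1.7],[0,[-15.9,-39.5,3],1.7],[0,[-15.9,-39.5,3],1.7]]' 30
python3 - <<'E'
from h import *
print(delta([.3899,.3101,.0627],9.34))
E
```

```text
clock: 39.75
tool_pos: [0.3879, 0.3092, 0.1205]
eef_rot: [0.997, 0.081, 0.001, -0.0]
contact_force: [-0.0, -0.6, 0.6]
opening: 1.001
[[0.21, -0.06, 5.78], 'toolx ang 9.26', 'yaw -0.08']
```

```bash
python3 -m inch '[[0,[0.2,-0.1,1],0],[0,[0.2,-0.1,3],0],[0,[0.2,-0.1,5],0],[0,[0.2,-0.1,5.7],0],[0,[0.2,-0.1,5.7],0],[0,[0.2,-0.1,5.7],0],[0,[0.2,-0.1,5.7],0]]' 30
python3 - <<'E'
from h import *
print(delta([.3899,.3101,.0627],9.34))
E
```

```text
clock: 40.45
tool_pos: [0.3893, 0.3112, 0.0634]
eef_rot: [0.997, 0.081, 0.001, -0.0]
contact_force: [-0.0, 0.2, -0.3]
opening: 1.001
[[0.04, 0.11, 0.07], 'toolx ang 9.34', 'yaw -0.00']
```

```bash
python3 -m inch '[[0,[0,0.1,0],0],[0,[0,0.1,0],0],[1,[0,0.1,0],0],[1,[0,0.1,0],0],[1,[0,0.1,0],0],[1,[0,0.1,0],0],[1,[0,0.1,0],0],[1,[0,0.1,0],0],[1,[0,0.1,0],0]]' 30
python3 - <<'E'
from h import *
p=tool()[0];print(p,r.get_state()['opening']*88)
print(delta([.5495,.0066,.0638],9.36))
E
```

```text
clock: 41.35
tool_pos: [0.3891, 0.3103, 0.0627]
eef_rot: [0.997, 0.082, 0.0, -0.0]
contact_force: [1.0, 0.9, -0.4]
opening: 0.444
[0.38907501 0.31034535 0.06272096] 39.075133718638064
[[10.89, 32.58, -0.12], 'toolx ang 9.36', 'yaw -0.00']
```

```bash
python3 -m inch '[[1,[0,0,-2],0],[1,[0,0,-5],0],[1,[0,0,-9],0],[1,[0,0,-13],0],[1,[1,3,-13],0],[1,[2,7,-13],0],[1,[3,11,-13],0],[1,[5,15,-13],0],[1,[6,19,-13],0],[1,[8,23,-13],0],[1,[9.5,27,-13],0],[1,[10.5,31,-13],0],[1,[10.8,32.6,-11],0],[1,[10.8,32.6,-8],0],[1,[10.8,32.6,-4],0],[1,[10.8,32.6,-2],0],[1,[10.8,32.6,-1.2],0],[1,[10.8,32.6,-1.2],0],[1,[10.8,32.6,-1.2],0],[1,[10.8,32.6,-1.2],0]]' 30
python3 - <<'E'
from h import *
print(delta([.5488,.0066,.0638],9.36),r.get_state()['opening']*88)
E
```

```text
clock: 43.35
tool_pos: [0.5494, 0.0058, 0.076]
eef_rot: [0.997, 0.081, 0.001, 0.0]
contact_force: [0.3, -0.5, -1.1]
opening: 0.445
[[-0.05, -0.09, 1.22], 'toolx ang 9.34', 'yaw -0.02'] 39.16021567519991
```

```bash
python3 -m inch '[[1,[0,-0.1,0.6],0],[1,[0,-0.1,1],0],[1,[0,-0.1,1.15],0],[1,[0,-0.1,1.15],0],[1,[0,-0.1,1.15],0]]' 30
python3 - <<'E'
from h import *
print(delta([.5488,.0066,.0638],9.36),r.get_state()['contact_force'])
E
```

```text
clock: 43.85
tool_pos: [0.5486, 0.007, 0.0636]
eef_rot: [0.997, 0.082, 0.0, -0.0]
contact_force: [-0.8, 0.7, 4.2]
opening: 0.443
[[0.02, 0.04, -0.02], 'toolx ang 9.35', 'yaw -0.01'] [-0.84478     0.67271337  4.17217513]
```

Light contact with the floor, on target. Releasing and going to the eyepiece.

```bash
python3 -m inch '[[1,[0,0,0],0],[0.5,[0,0,0],0],[0.3,[0,0,0],0],[0,[0,0,0],0],[0,[0,0,0],0],[0,[0,0,0],0],[0,[0,0,-3],0],[0,[0,0,-6],0],[0,[0,0,-9],0],[0,[0,0,-9],0],[0,[0,0,-9],0]]' 30
python3 - <<'E'
from h import *
print(delta([.5604,.3100,.0587],9.54))
E
```

```text
clock: 44.95
tool_pos: [0.5485, 0.0066, 0.1535]
eef_rot: [0.997, 0.081, 0.001, 0.0]
contact_force: [-0.2, -0.1, 0.1]
opening: 1.003
[[6.08, -29.75, 9.48], 'toolx ang 9.33', 'yaw -0.21']
```

```bash
python3 -m inch '[[0,[1,-4,0],0],[0,[2,-9,0],0],[0,[3,-14,0],0],[0,[4,-19,0],0],[0,[5,-23,0],0],[0,[6.1,-27,0],-0.2],[0,[6.1,-29.7,0],-0.2],[0,[6.1,-29.7,3],-0.2],[0,[6.1,-29.7,6],-0.2],[0,[6.1,-29.7,8],-0.2],[0,[6.1,-29.7,9.4],-0.2],[0,[6.1,-29.7,9.4],-0.2],[0,[6.1,-29.7,9.4],-0.2],[0,[6.1,-29.7,9.4],-0.2]]' 30
python3 - <<'E'
from h import *
print(delta([.5604,.3100,.0587],9.54))
E
```

```text
clock: 46.35
tool_pos: [0.5611, 0.3101, 0.0602]
eef_rot: [0.997, 0.083, 0.001, -0.0]
contact_force: [0.4, -0.0, -0.1]
opening: 1.002
[[-0.07, -0.0, 0.15], 'toolx ang 9.53', 'yaw -0.01']
```

```bash
python3 -m inch '[[0,[0,0,0.1],0],[0,[0,0,0.1],0],[1,[0,0,0.1],0],[1,[0,0,0.1],0],[1,[0,0,0.1],0],[1,[0,0,0.1],0],[1,[0,0,0.1],0],[1,[0,0,0.1],0],[1,[0,0,0.1],0]]' 30
python3 - <<'E'
from h import *
p=tool()[0];print(p,r.get_state()['opening']*88)
print(delta([.596,.0786,.0597],9.54))
E
```

```text
clock: 47.25
tool_pos: [0.5603, 0.3098, 0.0581]
eef_rot: [0.997, 0.083, -0.0, 0.0]
contact_force: [-0.1, 1.0, 0.0]
opening: 0.449
[0.5603068  0.30977255 0.05814434] 39.521575511642844
[[-0.31, 23.39, -0.16], 'toolx ang 9.55', 'yaw 0.01']
```

```bash
python3 -m inch '[[1,[0,0,-2],0],[1,[0,0,-5],0],[1,[0,0,-9],0],[1,[0,0,-13],0],[1,[0,3,-13],0],[1,[-0.3,7,-13],0],[1,[-0.3,11,-13],0],[1,[-0.3,15,-13],0],[1,[-0.3,19,-13],0],[1,[-0.3,22,-12],0],[1,[-0.3,23.4,-10],0],[1,[-0.3,23.4,-7],0],[1,[-0.3,23.4,-4],0],[1,[-0.3,23.4,-2],0],[1,[-0.3,23.4,-1.2],0],[1,[-0.3,23.4,-1.2],0],[1,[-0.3,23.4,-1.2],0],[1,[-0.3,23.4,-1.2],0]]' 30
python3 - <<'E'
from h import *
print(delta([.596,.0786,.0592],9.54),r.get_state()['opening']*88)
E
```

```text
clock: 49.05
tool_pos: [0.5971, 0.0786, 0.0715]
eef_rot: [0.997, 0.083, 0.001, -0.0]
contact_force: [-0.2, 0.3, -1.7]
opening: 0.443
[[-0.11, -0.02, 1.23], 'toolx ang 9.54', 'yaw -0.00'] 39.01138774892647
```

```bash
python3 -m inch '[[1,[0,0,0.6],0],[1,[0,0,1],0],[1,[0,0,1.15],0],[1,[0,0,1.15],0],[1,[0,0,1.15],0]]' 30
python3 - <<'E'
from h import *
print(delta([.596,.0786,.0592],9.54),r.get_state()['contact_force'])
E
```

```text
clock: 49.55
tool_pos: [0.5961, 0.0784, 0.0591]
eef_rot: [0.997, 0.083, -0.0, 0.0]
contact_force: [-1.4, -0.4, 4.5]
opening: 0.448
[[-0.0, -0.02, -0.01], 'toolx ang 9.54', 'yaw 0.00'] [-1.37454118 -0.37245134  4.50025046]
```

```bash
python3 -m inch '[[1,[0,0,0],0],[0.5,[0,0,0],0],[0.3,[0,0,0],0],[0,[0,0,0],0],[0,[0,0,0],0],[0,[0,0,0],0],[0,[0,0,-3],0],[0,[0,0,-7],0],[0,[0,0,-11],0],[0,[0,0,-15],0],[0,[-3,4,-19],0.4],[0,[-5.9,6.1,-20.1],0.4],[0,[-5.9,6.1,-20.1],0.4],[0,[-5.9,6.1,-20.1],0.4],[0,[-5.9,6.1,-20.1],0.4],[0,[-5.9,6.1,-20.1],0.4],[0,[-5.9,6.1,-20.1],0.4]]' 30
python3 - <<'E'
from h import *
print(tool()[0],delta([.5479,.0081,.2602],9.04))
im=viewer.snapshot('wrist');c=cam('wrist');np.savez('w14.npz',im=im,K=c[0],T=c[1]);w=np.load('w2.npz')
print(np.abs(w['T']-c[1]).max())
a=cv2.resize(w['im'][50:230,210:430,::-1],None,fx=1.8,fy=1.8);b=cv2.resize(im[50:230,210:430,::-1],None,fx=1.8,fy=1.8);d=cv2.absdiff(a,b)
cv2.imwrite('pics/w14.png',np.hstack([b,d]))
ims=viewer.snapshot('scene');cv2.imwrite('pics/s14.png',ims[:,:,::-1])
E
```

```text
clock: 51.25
tool_pos: [0.5483, 0.0097, 0.2589]
eef_rot: [0.997, 0.081, -0.0, -0.0]
contact_force: [-0.5, -0.4, -0.0]
opening: 0.999
[0.54828916 0.00970157 0.25892604] [[-0.06, 0.15, -0.13], 'toolx ang 9.25', 'yaw 0.21']
0.003486467981191843
```

View pics/w14.png

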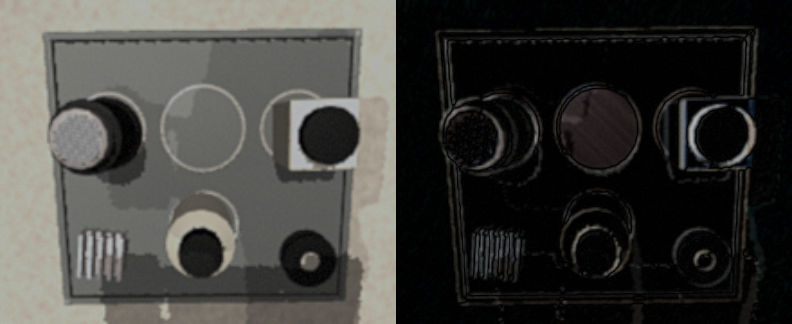

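View pics/s14.png

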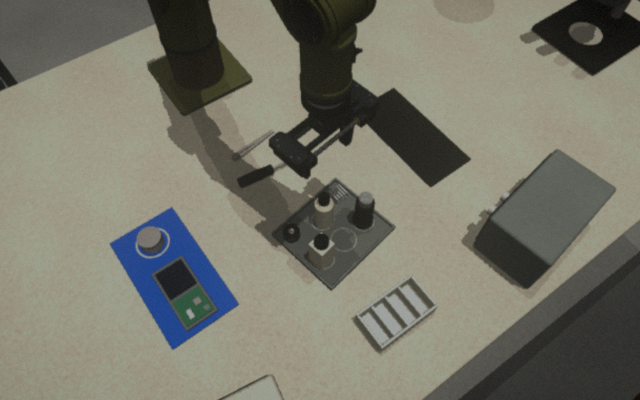

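Everything is standing in its place, with the tin in the ring at (152,239). I'll measure the shift of each thing against the first scene and wrist pictures.

```bash
python3 - <<'E'
from h import *
a=cv2.imread('pics/scene0.png',0).astype(np.float32);b=cv2.imread('pics/s14.png',0).astype(np.float32);cs=cam('scene')
def sub(A,B,x0,y0,x1,y1,m=5):
    R=cv2.matchTemplate(B[y0-m:y1+m,x0-m:x1+m],A[y0:y1,x0:x1],cv2.TM_CCOEFF_NORMED); j,i=np.unravel_index(R.argmax(),R.shape)
    q=lambda l,c_,r_: 0 if l+r_-2*c_==0 else .5*(l-r_)/(l+r_-2*c_)
    dx=q(R[j,i-1],R[j,i],R[j,i+1]) if 0<i<2*m else 0; dy=q(R[j-1,i],R[j,i],R[j+1,i]) if 0<j<2*m else 0
    return i-m+dx,j-m+dy,R.max()
S=dict(round=(314,191,332,224,.08),sq=(307,232,335,262,.07),ey=(354,191,376,226,.08),reel=(281,222,302,246,.02),sink=(328,184,348,202,.02),phone=(152,256,216,330,.01))
for n,(x0,y0,x1,y1,z) in S.items():
    dx,dy,p=sub(a,b,x0,y0,x1,y1); m=np.array([(x0+x1)/2,(y0+y1)/2]); d=unproj([m+[dx,dy]],z,cs)-unproj([m],z,cs); print('scene',n,round(dx,2),round(dy,2),round(float(p),3),'mm',(d[0,:2]*1000).round(1))
w2=np.load('w2.npz');w=np.load('w14.npz');c2=(w2['K'],w2['T']);c=(w['K'],w['T'])
A=cv2.cvtColor(w2['im'],cv2.COLOR_RGB2GRAY).astype(np.float32);B=cv2.cvtColor(w['im'],cv2.COLOR_RGB2GRAY).astype(np.float32)
W=dict(caddyBL=(228,60,250,80,.012),caddyBR=(395,58,415,78,.012),caddyFR=(390,205,408,225,.012),round=(300,164,342,206,.1),sq=(366,102,408,146,.09),ey=(233,104,272,146,.1),reel=(362,174,396,210,.02),sink=(250,174,280,206,.02))
for n,(x0,y0,x1,y1,z) in W.items():
    dx,dy,p=sub(A,B,x0,y0,x1,y1); m=np.array([(x0+x1)/2,(y0+y1)/2]); P=unproj([m],z,c2)[0]; e=proj([P],c)[0]-m
    d=unproj([m+[dx,dy]],z,c)[0]-P; print('wrist',n,'px',round(dx,2),round(dy,2),'exp',e.round(2),round(float(p),3),'mm',(d[:2]*1000).round(1))
E
```

```text
scene round 0.12 -0.21 0.95 mm [-0.3  0.5]
scene sq -0.36 0.51 0.933 mm [ 0.5 -1.2]
scene ey -0.26 -0.11 0.991 mm [-0.5 -0.3]
scene reel 0.01 -0.44 0.834 mm [-0.9  0.6]
scene sink 0.07 0.01 0.901 mm [0.1 0.1]
scene phone 0.01 0.01 0.993 mm [0. 0.]
wrist caddyBL px 1.66 0.68 exp [1.38 0.11] 0.962 mm [-0.5 -0.4]
wrist caddyBR px 2.06 1.07 exp [1.86 0.71] 0.991 mm [-0.3 -0.3]
wrist caddyFR px 1.06 1.05 exp [1.19 1.04] 0.939 mm [-0.   0.2]
wrist round px 1.13 1.04 exp [1.45 0.8 ] 0.99 mm [-0.3  0.3]
wrist sq px 3.59 0.92 exp [1.93 0.83] 0.981 mm [ 0.2 -1.6]
wrist ey px 2.4 1.09 exp [1.47 0.36] 0.969 mm [-0.5 -0.9]
wrist reel px 1.37 1.13 exp [1.26 0.92] 0.96 mm [-0.2 -0.2]
wrist sink px 1.14 0.83 exp [0.94 0.51] 0.959 mm [-0.4 -0.3]
```

Shifts from the start are about 1.5 mm at most: square bottle 1.2–1.6 mm, the other two under 1 mm. The phone, reel and heat sink haven't moved. Handing in.

```bash
python3 -c "
from plant import r
print(r.finish_job(), r.get_state()['clock'])"
```

```text
the job is handed in; nothing more can be done
the job is handed in; nothing more can be done
```

The job is done in the order asked and handed in at about 51 s of the 134 s allowed. I moved the eyepiece, the round bottle and the square bottle to the black pad. Then I set the tin in the white ring and put the three things back in the caddy. The tin first landed 3–4 mm off the ring's centre, so I gripped it again and centred it before returning anything.

My last checks compared the final pictures with the first ones:
- **Returned things:** the round bottle is within about 0.6 mm of its starting spot, the eyepiece within about 1 mm, and the square bottle about 1.2–1.6 mm off. All three stand upright.
- **Tin:** it stands upright inside the ring.
- **Things not to be moved:** the phone and heat sink show no measurable shift. For the reel, the wrist camera shows none either (0.3 mm). The scene camera suggested about 1 mm from a weaker match, which I put down to a shadow.
- **Robot:** no contact force I read was above about 6 N, and at the end the open gripper was about 0.25 m up, touching nothing.

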